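Set a stud in the bench press, then hold the sprung slide out at the mark

TASK

Set the brass stud in the wooden disc that waits in the bench press: pull the press lever all the way down to its stop, then ease it back up slowly, letting go of it only when it is fully up. Then draw the sprung slide out sideways by its knob until its pointer lines up with the line on the setting clip, and finish while still holding it there, without letting go, the disc still lying in its nest, so that I can lift the disc out. Leave everything else on the bench where it is.

Things in the scene. Friction and masses are not known exactly. Their poses are not given: they have to be found in the camera images.
- press: grey hand-lever bench press, fixed. Origin on the bench directly under the ram axis; front -x (to the robot), +y its left as the robot sees it, z up. Base x = -85..115, y = -85..85, 30 mm high; column at the back (x = 61..113 mm); head x = -38..113, y = -30..44, z = 167..255 mm. On the base two rails along y at x = -51 and 51 mm, tops z = 44 mm, guide the slide. Ram: 20 mm rod, top z = 284 mm.
- lever (a joint): angle (rad) of the hand lever on the press's right (-y): 0 fully up (rest), 1.15 lower stop (1.10 with the stud home). Axis along press y through x = 28, z = 215 mm. At angle q the grip is at press x = 28 - 180 cos(0.698 - q), z = 215 + 180 sin(0.698 - q) mm. A spring pushes it up (3 N at the grip when up, 7 N down); the stud adds 6 N over the last 0.25 rad. Let go, it flies up.
- lever_grip (a point): middle of the lever's grip, a smooth round black bar, 24 mm diameter, along the press's y, from y = -60 to -164 mm; this point is on its axis at press y = -115 mm. It can turn in the fingers. The flat lever arm is at y = -57..-47 mm. Start: press (-110, -115, 331) mm; at the lower stop: press (-134, -115, 137) mm.
- slide (a joint): travel (m) of the loading slide to the press's left (+y): 0 home under the ram, 0.085 end stop. A spring pulls it home: about 4 N at 0, rising 0.8 N per cm. Aluminium plate 83 mm (x) x 155 mm (y) x 12 mm, top at z = 42 mm, with a low ring (66 mm outside, 6 mm high) as nest for the disc.
- knob (a point): middle of the slide's pull knob, an upright black cylinder 26 mm in diameter and 34 mm high on a thin stem, on the left end of the slide; at travel 0 it is at press (0, 90, 73) mm, its top at z = 90, its underside at z = 56 mm. It moves with the slide.
- pointer (a point): tip of the small dark steel pointer on the slide's front edge (4 mm wide, pointing to the front), at press (-45, travel, 52) mm. It moves with the slide. Axes as the press's.
- mark (a point): inner end of the black line across the top of the setting clip, a steel block 20 x 18 mm clamped on the front rail, its top at z = 52 mm. The line is 48 to 70 mm to the left of the pointer's home, set differently each time. Axes as the press's; the pointer is at the mark when both have the same press y.
- nest (a point): centre of the slide's top inside the nest ring, where the disc's underside lies; moves with the slide.
- disc: birch disc 50 mm in diameter, 8 mm thick, lying loose in the nest. Origin at the centre of its underside. A brass stud with a 12 mm head is started in its middle.
- stud (a joint): how far (m) the stud has been pressed into the disc: 0 at the start (head 6 mm proud of the wood), 0.006 when its head is down on the wood; it stays where it is pressed to. The lever at its stop presses it home.
- blank: bystander: plain birch disc 50 x 8 mm without stud, on the bench before the press; origin under its centre.
- dish: bystander: round steel dish of studs, 88 mm across, 22 mm high, on the bench right of the press; origin under its centre.
- foil: bystander: roll of copper foil tape lying flat, 92 mm across, 12 mm high, before and right of the press below the lever's grip; origin under its centre.
- spool: bystander: standing spool of solder, 60 mm across, 50 mm high, to the left and back of the slide; origin under its centre.
- driver: bystander: screwdriver 190 mm long, up to about 30 mm high, lying on the bench to the left front of the press; origin under its middle.
- cup: bystander: clear plastic cup 92 mm across, 110 mm high, on the right of the bench; origin under its centre.

How it is judged:
By the outcome, as a careful person would: the job done as asked, in the order asked, and still so for the second after the job is handed in, while the arm keeps its last pose, push and grip.
It also fails if it takes over 64 s, if anything falls off the work surface, if the arm or the gripper's body presses on something with over 40 N, if the wrist force passes 120 N, or if a joint passes its speed limit or range.

ROBOT

A 6-joint arm with a two-finger parallel gripper is mounted at the origin on the work surface. World frame = base frame: x ahead of the robot, y to its left, z up, the work surface at z = 0. Lengths are in m, angles in rad, forces in N, time in s.
With the tool pointing down it reaches from about 0.4 to 0.825 m from the base axis. Payload 7 kg.
Tool frame: the origin (TCP) lies at the very end of the fingers, on their centre line; the grasp point (between the pads) lies arm.grip_point_offset behind it (arm.grip_point_offset is the distance from the TCP to the grasp point, in m); z points along the fingers, y is the line along which they close (so a half turn about z gives the same grasp; the last joint's range is limited). The gripper opens to 88 mm and grips with 3 to 60 N. Pads are 19 mm wide; open, the fingers measure 130 mm over their backs; the gripper's body (78 mm by 193 mm) begins 47 mm behind the grasp point.
Start: joints at [-0.915, 0.359, 0.012, 0, -1.224, -0.288], TCP at [0.243, -0.63, 0.196] pointing down, gripper open.
Joint ranges: [-3.07, 3.07], [-1.43, 2.12], [-1.02, 1.25], [-3.03, 1.67], [-3.05, -0], [-3.03, 3.03]. Speed limits (rad/s): [2.39, 2.39, 3.01, 3.14, 3.14, 3.14].

INTERFACE

Orientations are given as [roll, pitch, yaw] about the fixed x, y, z axes, in that order (R = Rz(yaw) Ry(pitch) Rx(roll)).
In Python, from station import arm gives the robot as it stands.
- The arm moves only by the shell command python3 -m crank 'ROWS' [OPENING] [FORCE]. ROWS is JSON, a list of rows, each an object of numbers: "dx", "dy", "dz": the shift along the tool's x, y, z in cm; "wx", "wy", "wz": the turn, a rotation vector about the tool's x, y, z in degrees. A call has exactly 10 rows; each row is the pose to reach, as a shift and turn from the pose commanded when the call began, along the tool's axes at that moment; what a row does not reach only later rows make up. A row lasts 1/8 s, in which the tool goes at most 62.5 mm and 10.7 degrees, less where a joint would pass 70% of its speed; a pose out of reach is approached as far as the arm can. A call with a gripper value outside its range is refused whole. OPENING is the finger opening in cm, from 0 to 8.76, set as the call begins (- or left out, the last holds). The fingers move at their own pace and stop on an object; FORCE is the grip in N (left out, the last holds). Time passes only in rows, so rows that repeat a pose let the fingers close, or fill a call up. It gives the time, the measured TCP pose, the force, the opening and the grip force at its end, in the units of the state.
- arm.get_state(): the state, without advancing time (a new reading comes with each control period).
- arm.grab_frame(name): name is "side" or "top" or "wrist"; returns the picture (384x512x3 uint8, red, green, blue); there is no depth.
- arm.calibration(name): a dict with "fx", "fy", "cx", "cy" (pixels), "world_from_camera" (4x4, takes a point from camera to world coordinates). Camera axes: x right, y down, z forward; pixel columns grow to the right and rows downward; lengths in m; the calibration is good to about 2 mm. A picture is of the moment at which its call begins: read the wrist's pose just before it. calibration takes no time and is no camera call; for the wrist camera it gives the pose at the moment of the call.
- arm.job_done(): hands the job in; it is judged then, once.
Trained networks look in the newest picture that a camera, given by its name, has taken for a name from the list of things; names that differ only in an ending like _2 or _b are one class to them, and where a whole thing is asked for, a point or a joint stands for the part that bears it (a point fixed in the world has none). Each returns a list of dicts, best first, with "confidence" (0 to 1); they miss things now and then, are a little off and sometimes report something else, mostly with a low value. They report only what shows in the picture. A call takes as long as a camera call.
- arm.find_in(camera, query): "centre" ([x, y, z] in m, in world coordinates, good to about 4 mm: the middle of the surface that is visible of it).
- arm.masks_of(camera, query): "pixels" (384x512 bool, what is visible of it).
- arm.mark_of(camera, query): "centre" ([x, y, z] in m, in world coordinates, good to about 4 mm: a listed point, or the origin of a listed thing).
The state is a dict: "t": time; "q": joint angles; "qd": joint speeds; "joint_efforts": joint torques, N m; "eef_pos": TCP position; "ee_rot": TCP orientation; "force": force on the tool from outside, world axes, zero at the start; "moment": the same for the moment, N m; "width": finger opening in m; "gripper_force": force on a finger pad.
Only numpy, scipy, OpenCV 4.12 (cv2) and the standard library are available. Lean on these libraries where they do the work, as an engineer would, in place of code of your own. Each camera call takes 0.05 s, during which the arm holds its last target. There are 200 camera calls.

## Working session

There is one attempt and no reset: what is moved stays moved. The work goes in short steps, Python scripts to look and compute and a shell command to move; the robot and the scene stay as the last step left them, time stands still between calls to the robot, and variables do not carry over. Pictures are saved under pics/ and viewed, at most 10 in all, crops included, and the job is handed in when it is done.

```bash
ls; mkdir -p pics; cat > h.py <<'E'
import numpy as np, cv2
from station import arm
from scipy.spatial.transform import Rotation as R
def save(c,n):
    im=arm.grab_frame(c); cv2.imwrite(f'pics/{n}.png',im[:,:,::-1]); return im
def proj(c,p):
    k=arm.calibration(c);T=np.linalg.inv(k['world_from_camera']);q=T[:3,:3]@np.array(p)+T[:3,3]
    return np.array([k['fx']*q[0]/q[2]+k['cx'],k['fy']*q[1]/q[2]+k['cy']])
def ray(c,u,v,z):
    k=arm.calibration(c);T=k['world_from_camera'];d=T[:3,:3]@np.array([(u-k['cx'])/k['fx'],(v-k['cy'])/k['fy'],1]);o=T[:3,3]
    return o+d*(z-o[2])/d[2]
E
python3 - <<'E'
from h import *
a=save('side','s0');b=save('top','t0')
cv2.imwrite('pics/both.png',cv2.resize(np.vstack([a,b])[:,:,::-1],None,fx=.78,fy=.78))
s=arm.get_state();print(s['eef_pos'],s['ee_rot'],s['t'],arm.grip_point_offset)
for q in ['press','lever_grip','knob','pointer','mark','nest','disc','foil','dish','blank','spool','driver','cup']:
    for c in ['side','top']:
        for r in arm.mark_of(c,q)[:2]: print(q,c,np.round(r['centre'],3),round(r['confidence'],2))
E
```

```text
pics
[ 0.24251125 -0.62941658  0.19480905] [ 3.14009564e+00 -1.30946826e-04 -2.77391879e+00] 0.1 0.0188
press top [ 0.645  0.042 -0.   ] 0.72
lever_grip side [ 0.543 -0.08   0.329] 0.74
lever_grip side [ 0.5   -0.075  0.004] 0.63
lever_grip top [ 0.538 -0.08   0.328] 0.71
lever_grip top [ 0.456 -0.482 -0.004] 0.22
knob side [0.64  0.129 0.07 ] 0.86
knob top [ 0.636 -0.247 -0.003] 0.64
knob top [0.641 0.132 0.074] 0.58
pointer side [0.603 0.033 0.053] 0.72
pointer top [0.598 0.036 0.049] 0.67
mark side [0.758 0.271 0.001] 0.74
mark side [0.597 0.1   0.054] 0.44
mark top [0.596 0.099 0.05 ] 0.36
nest side [0.64  0.041 0.045] 0.77
nest top [0.641 0.043 0.044] 0.97
disc side [0.646 0.037 0.044] 0.69
disc top [0.647 0.038 0.045] 0.46
foil side [ 0.502 -0.076  0.001] 0.71
foil top [ 0.503 -0.084  0.001] 0.88
dish side [ 0.629 -0.241 -0.   ] 0.54
dish top [ 0.635 -0.245  0.003] 0.57
blank side [ 0.542 -0.082  0.331] 0.7
blank side [0.477 0.058 0.001] 0.5
blank top [ 0.478  0.068 -0.003] 0.53
blank top [0.596 0.099 0.051] 0.23
spool side [0.76  0.275 0.001] 0.63
spool top [ 0.766  0.273 -0.003] 0.79
spool top [0.642 0.043 0.044] 0.29
driver side [ 0.512  0.271 -0.002] 0.78
driver top [0.516 0.269 0.002] 0.72
cup side [ 0.452 -0.481  0.002] 0.57
cup side [ 0.502 -0.077 -0.002] 0.57
cup top [ 0.458 -0.481 -0.001] 0.77
```

View pics/both.png

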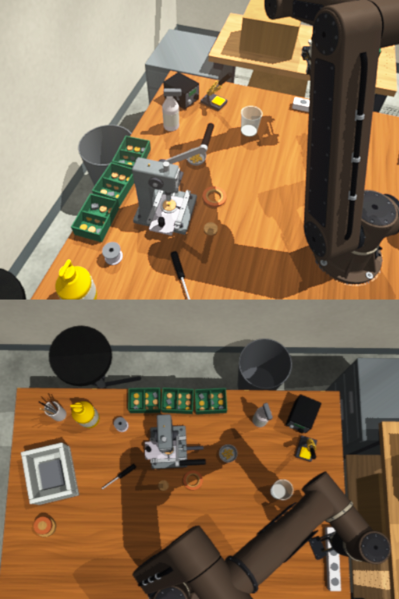

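```bash
cat >> h.py <<'E'
def rel(p,rpy):
    """shift (cm) / turn (deg) in tool axes from present pose to target pose"""
    s=arm.get_state();R0=R.from_euler('xyz',s['ee_rot']);R1=R.from_euler('xyz',rpy)
    print('d cm',np.round(R0.inv().apply(np.array(p)-s['eef_pos'])*100,2),'w deg',np.round((R0.inv()*R1).as_rotvec(degrees=True),1))
def W(P,p): # press->world, P=(x,y,yaw), mm
    c,s=np.cos(P[2]),np.sin(P[2]);return np.array([P[0]+(c*p[0]-s*p[1])/1e3,P[1]+(s*p[0]+c*p[1])/1e3,p[2]/1e3])
E
python3 - <<'E'
from h import *
from scipy.optimize import least_squares
M={'press':(0,0,0),'lever_grip':(-110,-115,331),'knob':(0,90,73),'pointer':(-45,0,52),'nest':(0,0,42),'disc':(0,0,42)}
obs=[];mk=[]
for i in range(5):
  for c in ['side','top']:
    arm.grab_frame(c)
    for q in list(M)+['mark']:
      for r in arm.mark_of(c,q)[:3]:
        p=r['centre']
        if q=='mark':
            if np.linalg.norm(p-np.array([.597,.1,.052]))<.03: mk.append(p)
        elif np.linalg.norm(p-W((.643,.041,.04),M[q]))<.025: obs.append((q,c,p))
f=lambda P:np.concatenate([(W(P,M[q])-p)[:2] for q,c,p in obs])*1e3
s=least_squares(f,(.643,.041,.04),loss='soft_l1',f_scale=4,x_scale=(.01,.01,.05));print(s.x,len(obs))
for q in M: print(q,np.round(np.mean([p-W(s.x,M[q]) for a,c,p in obs if a==q],0)*1e3,1))
P=s.x;m=np.mean(mk,0);d=m[:2]-P[:2];print('mark',m,len(mk),'press y',-np.sin(P[2])*d[0]+np.cos(P[2])*d[1],np.std(mk,0))
g=W(P,(-110,-120,331));rel(g+[0,0,.09],(np.pi,0,P[2]-np.pi/2));print(arm.get_state()['t'],g)
# crop
im=np.hstack([arm.grab_frame('top'),arm.grab_frame('side')])
u=proj('top',W(P,(-40,0,100))).astype(int);v=proj('side',W(P,(-40,0,100))).astype(int);print(u,v)
A=im[:, :512];B=im[:,512:]
cr=lambda I,u:cv2.resize(I[u[1]-60:u[1]+60,max(0,u[0]-65):u[0]+65],(400,370),interpolation=cv2.INTER_CUBIC)
cv2.imwrite('pics/c.png',np.hstack([cr(A,u),cr(B,v)])[:,:,::-1])
E
```

```text
[0.64412892 0.04007155 0.05614385] 57
press [-0.2 -1.3 -0.3]
lever_grip [0.2 0.2 0.6]
knob [ 0.4  1.5 -1.1]
pointer [-0.7 -1.4 -1.2]
nest [-1.9  1.8  2.3]
disc [ 2.  -1.1  2.6]
mark [0.59366667 0.09898889 0.05128889] 9 press y 0.0616561674847821 [0.00140712 0.00083059 0.00130337]
d cm [-47.4   40.03 -22.53] w deg [ -0.   -0.  -72.1]
5.4 [ 0.54103597 -0.08591196  0.331     ]
[214 199] [229 254]
```

View pics/c.png

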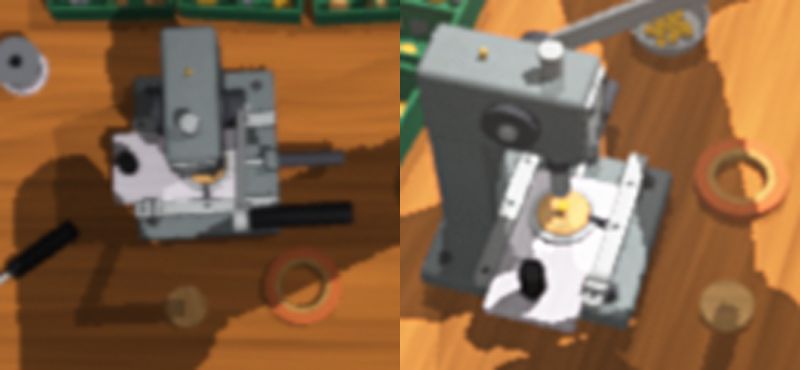

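```bash
python3 -m crank '[{"dz":-6},{"dx":-3,"dy":3,"dz":-12,"wz":-5},{"dx":-8,"dy":7,"dz":-17,"wz":-13},{"dx":-13,"dy":11,"dz":-20,"wz":-22},{"dx":-18,"dy":15.5,"dz":-22.5,"wz":-31},{"dx":-23,"dy":19.5,"dz":-22.5,"wz":-40},{"dx":-28,"dy":24,"dz":-22.5,"wz":-48},{"dx":-33,"dy":28,"dz":-22.5,"wz":-56},{"dx":-38,"dy":32,"dz":-22.5,"wz":-64},{"dx":-42,"dy":36,"dz":-22.5,"wz":-72}]' 8.7 40
python3 - <<'E'
from h import *
P=(.6441,.0401,.0561)
rel(W(P,(-110,-120,331))+[0,0,.09],(np.pi,0,P[2]-np.pi/2));print(arm.get_state()['q'])
E
```

```text
d cm [-47.4   40.03 -22.53] w deg [  0.   -0.  -72.1]
[-9.14868153e-01  3.58573972e-01  1.18922489e-02  2.83014358e-05
 -1.22413284e+00 -2.88094985e-01]$[0]: bad value
```

```bash
python3 -m crank '[{"dx":0,"dy":0,"dz":-6,"wx":0,"wy":0,"wz":0},{"dx":-3,"dy":3,"dz":-12,"wx":0,"wy":0,"wz":-5},{"dx":-8,"dy":7,"dz":-17,"wx":0,"wy":0,"wz":-13},{"dx":-13,"dy":11,"dz":-20,"wx":0,"wy":0,"wz":-22},{"dx":-18,"dy":15.5,"dz":-22.5,"wx":0,"wy":0,"wz":-31},{"dx":-23,"dy":19.5,"dz":-22.5,"wx":0,"wy":0,"wz":-40},{"dx":-28,"dy":24,"dz":-22.5,"wx":0,"wy":0,"wz":-48},{"dx":-33,"dy":28,"dz":-22.5,"wx":0,"wy":0,"wz":-56},{"dx":-38,"dy":32,"dz":-22.5,"wx":0,"wy":0,"wz":-64},{"dx":-42,"dy":36,"dz":-22.5,"wx":0,"wy":0,"wz":-72}]' 8.7 40
python3 - <<'E'
from h import *
P=(.6441,.0401,.0561)
rel(W(P,(-110,-120,331))+[0,0,.09],(np.pi,0,P[2]-np.pi/2));print(arm.get_state()['q'])
E
```

```text
t: 6.75
eef_pos: [0.4849, -0.1823, 0.4207]
ee_rot: [-3.141, -0.0, -1.512]
force: [-0.3, -0.4, 0.4]
width: 0.0868
gripper_force: 0.0
d cm [-9.29 -6.16 -0.02] w deg [-0.  -0.   0.1]
[ 1.97988182e-02  3.03168577e-02  9.40332457e-02  4.71024181e-05
 -1.63367889e+00  3.85637605e-02]
```

```bash
python3 -m crank '[{"dx":-3,"dy":-2,"dz":0,"wx":0,"wy":0,"wz":0},{"dx":-6,"dy":-4,"dz":0,"wx":0,"wy":0,"wz":0},{"dx":-9.3,"dy":-6.2,"dz":0,"wx":0,"wy":0,"wz":0},{"dx":-9.3,"dy":-6.2,"dz":0,"wx":0,"wy":0,"wz":0},{"dx":-9.3,"dy":-6.2,"dz":0,"wx":0,"wy":0,"wz":0},{"dx":-9.3,"dy":-6.2,"dz":0,"wx":0,"wy":0,"wz":0},{"dx":-9.3,"dy":-6.2,"dz":0,"wx":0,"wy":0,"wz":0},{"dx":-9.3,"dy":-6.2,"dz":0,"wx":0,"wy":0,"wz":0},{"dx":-9.3,"dy":-6.2,"dz":0,"wx":0,"wy":0,"wz":0},{"dx":-9.3,"dy":-6.2,"dz":0,"wx":0,"wy":0,"wz":0}]' 8.7 40
python3 - <<'E'
from h import *
P=(.6441,.0401,.0561)
save('wrist','w1')
print([ (np.round(r['centre'],4),r['confidence']) for r in arm.mark_of('wrist','lever_grip')[:2]])
rel(W(P,(-110,-120,331))+[0,0,-.0188],(np.pi,0,P[2]-np.pi/2));print(proj('wrist',W(P,(-110,-120,331))),proj('wrist',W(P,(-110,-164,331))),proj('wrist',W(P,(-110,-60,331))))
E
```

```text
t: 8.0
eef_pos: [0.5412, -0.0881, 0.4204]
ee_rot: [-3.142, 0.0, -1.517]
force: [0.2, 0.2, 0.6]
width: 0.0876
gripper_force: 0.0
[(array([ 0.5431, -0.0871,  0.3303]), 0.65)]
d cm [-0.21  0.02 10.82] w deg [-0.   0.  -0.1]
[261.16713075 184.46095043] [261.02043315 136.29130767] [261.34815203 243.90112239]
```

View pics/w1.png

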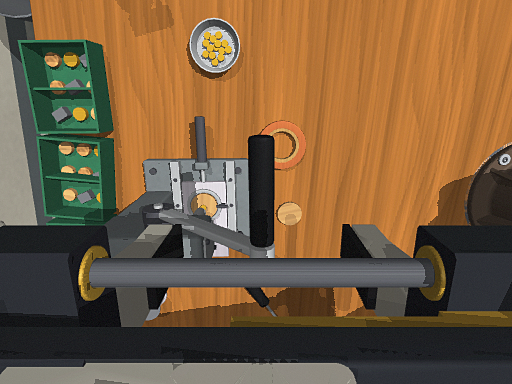

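```bash
python3 -m crank '[{"dx":0,"dy":0,"dz":3,"wx":0,"wy":0,"wz":0},{"dx":0,"dy":0,"dz":6,"wx":0,"wy":0,"wz":0},{"dx":-0.2,"dy":0,"dz":8,"wx":0,"wy":0,"wz":0},{"dx":-0.2,"dy":0,"dz":9.5,"wx":0,"wy":0,"wz":0},{"dx":-0.2,"dy":0,"dz":10.8,"wx":0,"wy":0,"wz":0},{"dx":-0.2,"dy":0,"dz":10.8,"wx":0,"wy":0,"wz":0},{"dx":-0.2,"dy":0,"dz":10.8,"wx":0,"wy":0,"wz":0},{"dx":-0.2,"dy":0,"dz":10.8,"wx":0,"wy":0,"wz":0},{"dx":-0.2,"dy":0,"dz":10.8,"wx":0,"wy":0,"wz":0},{"dx":-0.2,"dy":0,"dz":10.8,"wx":0,"wy":0,"wz":0}]' 8.7 40
python3 -m crank '[{"dx":0,"dy":0,"dz":0,"wx":0,"wy":0,"wz":0},{"dx":0,"dy":0,"dz":0,"wx":0,"wy":0,"wz":0},{"dx":0,"dy":0,"dz":0,"wx":0,"wy":0,"wz":0},{"dx":0,"dy":0,"dz":0,"wx":0,"wy":0,"wz":0},{"dx":0,"dy":0,"dz":0,"wx":0,"wy":0,"wz":0},{"dx":0,"dy":0,"dz":0,"wx":0,"wy":0,"wz":0},{"dx":0,"dy":0,"dz":0,"wx":0,"wy":0,"wz":0},{"dx":0,"dy":0,"dz":0,"wx":0,"wy":0,"wz":0},{"dx":0,"dy":0,"dz":0,"wx":0,"wy":0,"wz":0},{"dx":0,"dy":0,"dz":0,"wx":0,"wy":0,"wz":0}]' 1.5 40
python3 - <<'E'
from h import *
# arc relative to start, in tool axes (y=-press x, z down), cm ; check tool y sign
s=arm.get_state();print(R.from_euler('xyz',s['ee_rot']).as_matrix().round(2))
for q in np.arange(0,1.2,.1): print(round(q,2),'px %.2f dz %.2f'%(-18*(np.cos(.698-q)-np.cos(.698)),-18*(np.sin(.698-q)-np.sin(.698))))
E
```

```text
t: 9.35
eef_pos: [0.5412, -0.086, 0.3126]
ee_rot: [-3.141, 0.0, -1.517]
force: [-0.1, -0.0, 0.1]
width: 0.0869
gripper_force: 0.0
t: 10.6
eef_pos: [0.5412, -0.086, 0.3124]
ee_rot: [-3.142, 0.0, -1.517]
force: [-0.2, -0.2, 0.8]
width: 0.0149
gripper_force: 0.0
[[ 0.05 -1.    0.  ]
 [-1.   -0.05  0.  ]
 [-0.   -0.   -1.  ]]
0.0 px -0.00 dz -0.00
0.1 px -1.09 dz 1.43
0.2 px -2.02 dz 2.97
0.3 px -2.80 dz 4.59
0.4 px -3.42 dz 6.28
0.5 px -3.86 dz 8.03
0.6 px -4.12 dz 9.81
0.7 px -4.21 dz 11.60
0.8 px -4.12 dz 13.40
0.9 px -3.84 dz 15.18
1.0 px -3.40 dz 16.92
1.1 px -2.77 dz 18.61
```

```bash
python3 - <<'E'
from h import *
a=save('wrist','w2');b=save('side','s2')
for c in ['side','wrist']: print([ (np.round(r['centre'],4),round(r['confidence'],2)) for r in arm.mark_of(c,'lever_grip')[:2]])
u=proj('side',arm.get_state()['eef_pos']).astype(int)
B=cv2.resize(b[u[1]-70:u[1]+50,u[0]-70:u[0]+70],(448,384))
cv2.imwrite('pics/x2.png',cv2.resize(np.hstack([a,B])[:,:,::-1],None,fx=.83,fy=.83))
E
```

```text
[(array([ 0.5406, -0.083 ,  0.3311]), 0.93)]
[(array([ 0.5007, -0.079 , -0.0023]), 0.74), (array([ 0.5429, -0.0847,  0.3287]), 0.66)]
```

View pics/x2.png

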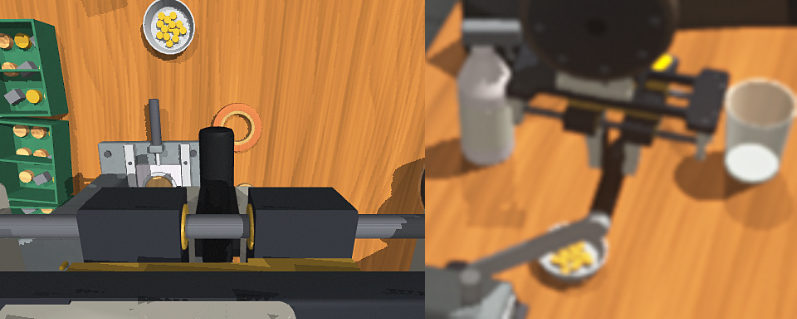

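```bash
python3 -m crank '[{"dx":0,"dy":0,"dz":0,"wx":0,"wy":0,"wz":0},{"dx":0,"dy":0,"dz":0,"wx":0,"wy":0,"wz":0},{"dx":0,"dy":0,"dz":0,"wx":0,"wy":0,"wz":0},{"dx":0,"dy":0,"dz":0,"wx":0,"wy":0,"wz":0},{"dx":0,"dy":0,"dz":0,"wx":0,"wy":0,"wz":0},{"dx":0,"dy":0,"dz":0,"wx":0,"wy":0,"wz":0},{"dx":0,"dy":0,"dz":0,"wx":0,"wy":0,"wz":0},{"dx":0,"dy":0,"dz":0,"wx":0,"wy":0,"wz":0},{"dx":0,"dy":0,"dz":0,"wx":0,"wy":0,"wz":0},{"dx":0,"dy":0,"dz":0,"wx":0,"wy":0,"wz":0}]' 0 40
python3 - <<'E'
from h import *
a=save('wrist','w3');cv2.imwrite('pics/x3.png',cv2.resize(a[130:384,180:360,::-1],None,fx=2.3,fy=2.3))
E
```

```text
t: 12.05
eef_pos: [0.5412, -0.086, 0.3124]
ee_rot: [-3.142, 0.0, -1.517]
force: [0.1, -0.1, 0.5]
width: 0.0001
gripper_force: 0.0
```

View pics/x3.png

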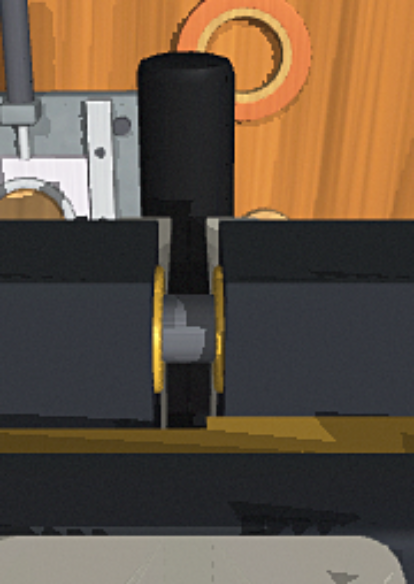

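```bash
python3 - <<'E'
from h import *
k=arm.calibration('wrist');T=k['world_from_camera'];print(k['fx'],T.round(3))
s=arm.get_state();print(proj('wrist',s['eef_pos']),proj('wrist',s['eef_pos']+[0,0,.0188]))
P=(.6441,.0401,.0561)
for y in(-60,-120,-164):print(y,[proj('wrist',W(P,(-110+d,y,331))).round() for d in(-12,12)])
for c in('side','top'):
  print(c,proj(c,s['eef_pos']),proj(c,W(P,(-110,-164,331))),proj(c,W(P,(-110,-60,331))))
a=cv2.imread('pics/s2.png');b=arm.grab_frame('top')[:,:,::-1]
out=[]
for c,I in(('side',a),('top',b)):
  I=I.copy();u=proj(c,s['eef_pos']).astype(int)
  I=cv2.resize(I[u[1]-50:u[1]+50,u[0]-50:u[0]+50],(400,400),interpolation=cv2.INTER_CUBIC)
  for p,col in((s['eef_pos'],(0,0,255)),(W(P,(-110,-164,331)),(0,255,0)),(W(P,(-110,-60,331)),(255,255,0))):
    cv2.circle(I,tuple(((proj(c,p)-u+50)*4).astype(int)),4,col,-1)
  out.append(I)
cv2.imwrite('pics/x4.png',np.hstack(out))
E
```

```text
314.1872951007924 [[-0.999 -0.051 -0.015  0.545]
 [-0.053  0.959  0.279 -0.161]
 [ 0.     0.279 -0.96   0.501]
 [ 0.     0.     0.     1.   ]]
[260.87910879 218.2920021 ] [260.82924677 230.16190403]
-60 [array([280., 317.]), array([243., 317.])]
-120 [array([281., 230.]), array([241., 230.])]
-164 [array([283., 156.]), array([239., 156.])]
side [266.38465513 176.17093703] [270.52446585 159.58801526] [261.08565339 187.79484406]
top [248.9217209  209.08639346] [263.14119803 207.61152219] [229.28404777 209.15714241]
```

View pics/x4.png

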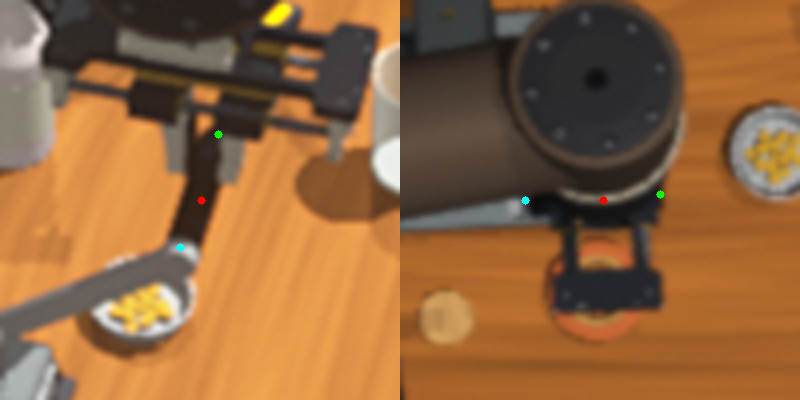

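```bash
python3 - <<'E'
import cv2,numpy as np
g=lambda I:(255*(I/255.)**.35).astype(np.uint8)
a=cv2.imread('pics/w3.png');b=cv2.imread('pics/s2.png');w=cv2.imread('pics/w2.png')
A=cv2.resize(a[170:320,200:320],(400,500),interpolation=cv2.INTER_NEAREST)
B=cv2.resize(b[140:200,242:290],(400,500),interpolation=cv2.INTER_NEAREST)
cv2.imwrite('pics/x5.png',g(np.hstack([A,B])))
E
```

```text
(no output)
```

View pics/x5.png

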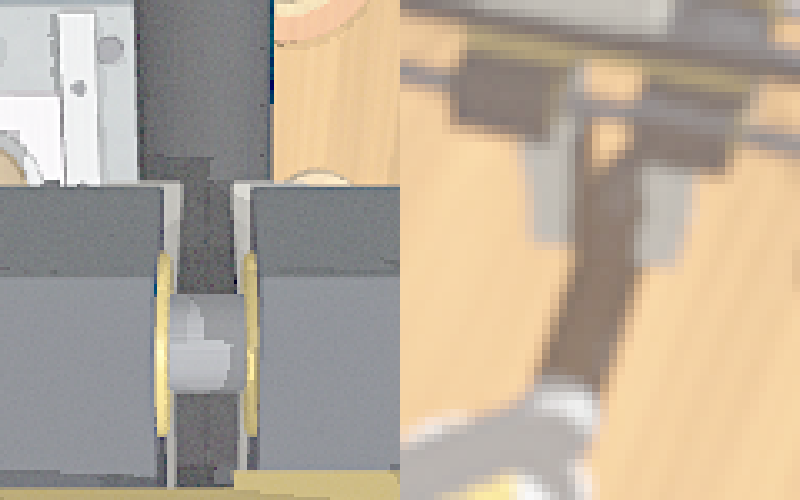

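```bash
python3 - <<'E'
from h import *
s=arm.get_state();p=s['eef_pos']
for dz in (0,.01,.02,.03,.04):print(dz,proj('side',p+[0,0,dz]).round(1),proj('wrist',p+[0,-.0095,dz]).round(1))
E
python3 -m crank '[{"dx":0,"dy":0,"dz":-2,"wx":0,"wy":0,"wz":0},{"dx":0,"dy":0,"dz":-2,"wx":0,"wy":0,"wz":0},{"dx":0,"dy":0,"dz":-2,"wx":0,"wy":0,"wz":0},{"dx":0,"dy":0,"dz":-2,"wx":0,"wy":0,"wz":0},{"dx":0,"dy":0,"dz":-2,"wx":0,"wy":0,"wz":0},{"dx":0,"dy":0,"dz":-2,"wx":0,"wy":0,"wz":0},{"dx":0,"dy":0,"dz":-2,"wx":0,"wy":0,"wz":0},{"dx":0,"dy":0,"dz":-2,"wx":0,"wy":0,"wz":0},{"dx":0,"dy":0,"dz":-2,"wx":0,"wy":0,"wz":0},{"dx":0,"dy":0,"dz":-2,"wx":0,"wy":0,"wz":0}]' 8.7 40
```

```text
0 [266.4 176.2] [261.6 204.4]
0.01 [266.5 173.5] [261.6 209.8]
0.02 [266.6 170.7] [261.6 215.8]
0.03 [266.8 168. ] [261.7 222.5]
0.04 [266.9 165.2] [261.7 229.9]
t: 13.4
eef_pos: [0.5411, -0.086, 0.3324]
ee_rot: [-3.142, 0.0, -1.517]
force: [-0.4, -0.1, -0.5]
width: 0.0863
gripper_force: 0.0
```

```bash
python3 -m crank '[{"dx":0,"dy":0,"dz":1.5,"wx":0,"wy":0,"wz":0},{"dx":0,"dy":0,"dz":2.5,"wx":0,"wy":0,"wz":0},{"dx":0,"dy":0,"dz":3.5,"wx":0,"wy":0,"wz":0},{"dx":0,"dy":0,"dz":4.2,"wx":0,"wy":0,"wz":0},{"dx":0,"dy":0,"dz":4.5,"wx":0,"wy":0,"wz":0},{"dx":0,"dy":0,"dz":4.5,"wx":0,"wy":0,"wz":0},{"dx":0,"dy":0,"dz":4.5,"wx":0,"wy":0,"wz":0},{"dx":0,"dy":0,"dz":4.5,"wx":0,"wy":0,"wz":0},{"dx":0,"dy":0,"dz":4.5,"wx":0,"wy":0,"wz":0},{"dx":0,"dy":0,"dz":4.5,"wx":0,"wy":0,"wz":0}]' 8.7 40
python3 -m crank '[{"dx":0,"dy":0,"dz":0,"wx":0,"wy":0,"wz":0},{"dx":0,"dy":0,"dz":0,"wx":0,"wy":0,"wz":0},{"dx":0,"dy":0,"dz":0,"wx":0,"wy":0,"wz":0},{"dx":0,"dy":0,"dz":0,"wx":0,"wy":0,"wz":0},{"dx":0,"dy":0,"dz":0,"wx":0,"wy":0,"wz":0},{"dx":0,"dy":0,"dz":0,"wx":0,"wy":0,"wz":0},{"dx":0,"dy":0,"dz":0,"wx":0,"wy":0,"wz":0},{"dx":0,"dy":0,"dz":0,"wx":0,"wy":0,"wz":0},{"dx":0,"dy":0,"dz":0,"wx":0,"wy":0,"wz":0},{"dx":0,"dy":0,"dz":0,"wx":0,"wy":0,"wz":0}]' 0 40
```

```text
t: 14.65
eef_pos: [0.5412, -0.086, 0.2875]
ee_rot: [-3.141, 0.0, -1.517]
force: [0.6, 0.6, -0.3]
width: 0.087
gripper_force: 0.0
t: 15.9
eef_pos: [0.5416, -0.0859, 0.2874]
ee_rot: [-3.141, 0.0, -1.517]
force: [4.0, -1.7, -2.5]
width: 0.0229
gripper_force: 40.0
```

```bash
python3 -m crank '[{"dx":0,"dy":0,"dz":0,"wx":0,"wy":0,"wz":0},{"dx":0,"dy":0,"dz":0,"wx":0,"wy":0,"wz":0},{"dx":0,"dy":0,"dz":0,"wx":0,"wy":0,"wz":0},{"dx":0,"dy":0,"dz":0.4,"wx":0,"wy":0,"wz":0},{"dx":0,"dy":0,"dz":0.8,"wx":0,"wy":0,"wz":0},{"dx":0,"dy":0,"dz":0.8,"wx":0,"wy":0,"wz":0},{"dx":0,"dy":0,"dz":0.8,"wx":0,"wy":0,"wz":0},{"dx":0,"dy":0,"dz":0.8,"wx":0,"wy":0,"wz":0},{"dx":0,"dy":0,"dz":0.8,"wx":0,"wy":0,"wz":0},{"dx":0,"dy":0,"dz":0.8,"wx":0,"wy":0,"wz":0}]' 5 40
python3 -m crank '[{"dx":0,"dy":0,"dz":0,"wx":0,"wy":0,"wz":0},{"dx":0,"dy":0,"dz":0,"wx":0,"wy":0,"wz":0},{"dx":0,"dy":0,"dz":0,"wx":0,"wy":0,"wz":0},{"dx":0,"dy":0,"dz":0,"wx":0,"wy":0,"wz":0},{"dx":0,"dy":0,"dz":0,"wx":0,"wy":0,"wz":0},{"dx":0,"dy":0,"dz":0,"wx":0,"wy":0,"wz":0},{"dx":0,"dy":0,"dz":0,"wx":0,"wy":0,"wz":0},{"dx":0,"dy":0,"dz":0,"wx":0,"wy":0,"wz":0},{"dx":0,"dy":0,"dz":0,"wx":0,"wy":0,"wz":0},{"dx":0,"dy":0,"dz":0,"wx":0,"wy":0,"wz":0}]' 0 40
python3 - <<'E'
from h import *
save('wrist','w6');save('side','s6')
g=lambda I:(255*(I/255.)**.5).astype(np.uint8)
a=cv2.imread('pics/w6.png');b=cv2.imread('pics/s6.png')
A=cv2.resize(a[150:320,180:340],(470,500));B=cv2.resize(b[140:210,235:295],(330,500))
cv2.imwrite('pics/x6.png',g(np.hstack([A,B])))
E
```

```text
t: 17.15
eef_pos: [0.5412, -0.086, 0.2794]
ee_rot: [-3.142, 0.0, -1.517]
force: [0.2, 0.3, -0.0]
width: 0.0498
gripper_force: 0.0
t: 18.4
eef_pos: [0.5416, -0.086, 0.2794]
ee_rot: [-3.141, -0.0, -1.517]
force: [5.8, -0.6, -1.6]
width: 0.0232
gripper_force: 40.0
```

View pics/x6.png

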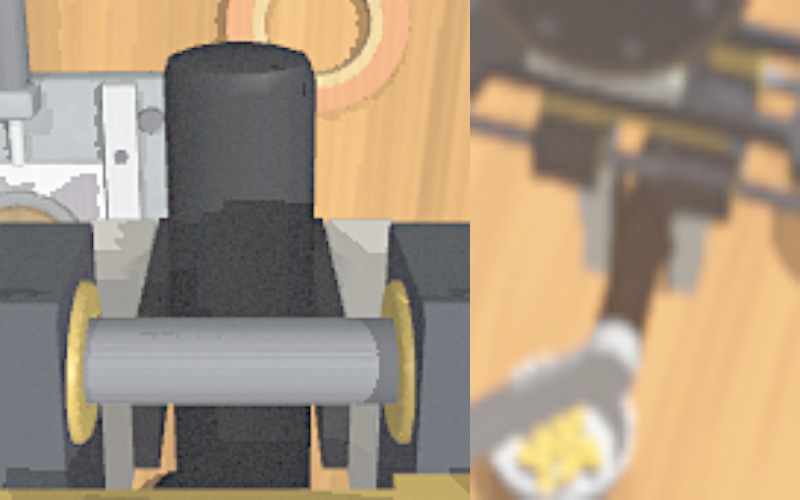

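```bash
python3 -m crank '[{"dx":0,"dy":1.1,"dz":1.4,"wx":0,"wy":0,"wz":0},{"dx":0,"dy":2,"dz":3,"wx":0,"wy":0,"wz":0},{"dx":0,"dy":2.8,"dz":4.6,"wx":0,"wy":0,"wz":0},{"dx":0,"dy":3.4,"dz":6.3,"wx":0,"wy":0,"wz":0},{"dx":0,"dy":3.9,"dz":8,"wx":0,"wy":0,"wz":0},{"dx":0,"dy":4.1,"dz":9.8,"wx":0,"wy":0,"wz":0},{"dx":0,"dy":4.2,"dz":11.6,"wx":0,"wy":0,"wz":0},{"dx":0,"dy":4.1,"dz":13.4,"wx":0,"wy":0,"wz":0},{"dx":0,"dy":3.8,"dz":15.2,"wx":0,"wy":0,"wz":0},{"dx":0,"dy":3.4,"dz":16.9,"wx":0,"wy":0,"wz":0}]' 0 50
python3 -m crank '[{"dx":0,"dy":-0.1,"dz":0.3,"wx":0,"wy":0,"wz":0},{"dx":0,"dy":-0.2,"dz":0.6,"wx":0,"wy":0,"wz":0},{"dx":0,"dy":-0.4,"dz":0.9,"wx":0,"wy":0,"wz":0},{"dx":0,"dy":-0.5,"dz":1.2,"wx":0,"wy":0,"wz":0},{"dx":0,"dy":-0.55,"dz":1.4,"wx":0,"wy":0,"wz":0},{"dx":0,"dy":-0.6,"dz":1.6,"wx":0,"wy":0,"wz":0},{"dx":0,"dy":-0.6,"dz":1.7,"wx":0,"wy":0,"wz":0},{"dx":0,"dy":-0.6,"dz":1.7,"wx":0,"wy":0,"wz":0},{"dx":0,"dy":-0.6,"dz":1.7,"wx":0,"wy":0,"wz":0},{"dx":0,"dy":-0.6,"dz":1.7,"wx":0,"wy":0,"wz":0}]' 0 50
```

```text
t: 19.75
eef_pos: [0.5045, -0.0882, 0.1103]
ee_rot: [3.138, -0.0, -1.517]
force: [-10.8, 2.6, 13.3]
width: 0.0229
gripper_force: 50.0
t: 21.0
eef_pos: [0.5091, -0.0879, 0.0932]
ee_rot: [3.135, -0.0, -1.518]
force: [-11.4, 3.3, 10.6]
width: 0.0232
gripper_force: 50.0
```

```bash
python3 -m crank '[{"dx":0,"dy":-0.1,"dz":0.2,"wx":0,"wy":0,"wz":0},{"dx":0,"dy":-0.2,"dz":0.3,"wx":0,"wy":0,"wz":0},{"dx":0,"dy":-0.2,"dz":0.4,"wx":0,"wy":0,"wz":0},{"dx":0,"dy":-0.2,"dz":0.5,"wx":0,"wy":0,"wz":0},{"dx":0,"dy":-0.2,"dz":0.5,"wx":0,"wy":0,"wz":0},{"dx":0,"dy":-0.2,"dz":0.5,"wx":0,"wy":0,"wz":0},{"dx":0,"dy":-0.2,"dz":0.5,"wx":0,"wy":0,"wz":0},{"dx":0,"dy":-0.2,"dz":0.5,"wx":0,"wy":0,"wz":0},{"dx":0,"dy":-0.2,"dz":0.5,"wx":0,"wy":0,"wz":0},{"dx":0,"dy":-0.2,"dz":0.5,"wx":0,"wy":0,"wz":0}]' 0 50
python3 - <<'E'
from h import *
for c in ['side','top']:
    arm.grab_frame(c);print([(np.round(r['centre'],4),round(r['confidence'],2)) for r in arm.mark_of(c,'lever_grip')[:2]])
P=(.6441,.0401,.0561)
for q in(1.05,1.1,1.15):print(q,W(P,(28-180*np.cos(.698-q),-120,215+180*np.sin(.698-q))))
print(arm.get_state()['force'])
E
```

```text
t: 22.25
eef_pos: [0.5108, -0.0878, 0.0881]
ee_rot: [3.135, 0.0, -1.518]
force: [-13.4, 3.1, 9.9]
width: 0.0232
gripper_force: 50.0
[(array([ 0.5089, -0.0831,  0.1549]), 0.95), (array([ 4.742e-01,  5.970e-02, -2.000e-04]), 0.25)]
[(array([ 5.019e-01, -7.730e-02, -5.000e-04]), 0.22), (array([ 0.7662,  0.2716, -0.0033]), 0.15)]
1.05 [ 0.51008692 -0.08761511  0.15294034]
1.1 [ 0.51339456 -0.08742936  0.14457326]
1.15 [ 0.51711559 -0.08722039  0.1363822 ]
[-13.24842372   1.80067029   9.76470552]
```

```bash
python3 -m crank '[{"dx":0,"dy":0,"dz":0.3,"wx":0,"wy":0,"wz":0},{"dx":0,"dy":0,"dz":0.6,"wx":0,"wy":0,"wz":0},{"dx":0,"dy":0,"dz":0.9,"wx":0,"wy":0,"wz":0},{"dx":0,"dy":0,"dz":1.1,"wx":0,"wy":0,"wz":0},{"dx":0,"dy":0,"dz":1.3,"wx":0,"wy":0,"wz":0},{"dx":0,"dy":0,"dz":1.5,"wx":0,"wy":0,"wz":0},{"dx":0,"dy":0,"dz":1.7,"wx":0,"wy":0,"wz":0},{"dx":0,"dy":0,"dz":1.8,"wx":0,"wy":0,"wz":0},{"dx":0,"dy":0,"dz":1.8,"wx":0,"wy":0,"wz":0},{"dx":0,"dy":0,"dz":1.8,"wx":0,"wy":0,"wz":0}]' 0 60
python3 - <<'E'
from h import *
for c in ['side']:
    arm.grab_frame(c);print([(np.round(r['centre'],4),round(r['confidence'],2)) for r in arm.mark_of(c,'lever_grip')[:2]])
E
```

```text
t: 23.7
eef_pos: [0.5174, -0.0874, 0.0733]
ee_rot: [-3.137, -0.001, -1.516]
force: [-2.3, 2.1, 17.5]
width: 0.0227
gripper_force: 60.0
[(array([ 0.5201, -0.0831,  0.1395]), 0.58), (array([ 0.5113,  0.2733, -0.0061]), 0.26)]
```

```bash
python3 -m crank '[{"dx":0,"dy":-0.1,"dz":0.2,"wx":0,"wy":0,"wz":0},{"dx":0,"dy":-0.1,"dz":0.3,"wx":0,"wy":0,"wz":0},{"dx":0,"dy":-0.1,"dz":0.4,"wx":0,"wy":0,"wz":0},{"dx":0,"dy":-0.1,"dz":0.5,"wx":0,"wy":0,"wz":0},{"dx":0,"dy":-0.1,"dz":0.6,"wx":0,"wy":0,"wz":0},{"dx":0,"dy":-0.1,"dz":0.6,"wx":0,"wy":0,"wz":0},{"dx":0,"dy":-0.1,"dz":0.6,"wx":0,"wy":0,"wz":0},{"dx":0,"dy":-0.1,"dz":0.6,"wx":0,"wy":0,"wz":0},{"dx":0,"dy":-0.1,"dz":0.6,"wx":0,"wy":0,"wz":0},{"dx":0,"dy":-0.1,"dz":0.6,"wx":0,"wy":0,"wz":0}]' 0 60
python3 - <<'E'
from h import *
P=(.6441,.0401,.0561)
for i in range(2):
    b=arm.grab_frame('side');print([(np.round(r['centre'],4),round(r['confidence'],2)) for r in arm.mark_of('side','lever_grip')[:1]])
g=lambda I:(255*(I/255.)**.6).astype(np.uint8)
u=proj('side',W(P,(-50,-60,100))).astype(int)
B=cv2.resize(b[u[1]-60:u[1]+50,u[0]-65:u[0]+65,::-1],(710,600),interpolation=cv2.INTER_CUBIC);cv2.imwrite('pics/x7.png',g(B))
E
```

```text
t: 25.05
eef_pos: [0.5182, -0.0874, 0.0715]
ee_rot: [-3.136, -0.001, -1.514]
force: [-20.7, 8.8, 60.9]
width: 0.0226
gripper_force: 60.0
[(array([ 0.5209, -0.0824,  0.1371]), 0.79)]
[(array([ 0.5193, -0.0809,  0.1384]), 0.9)]
```

View pics/x7.png

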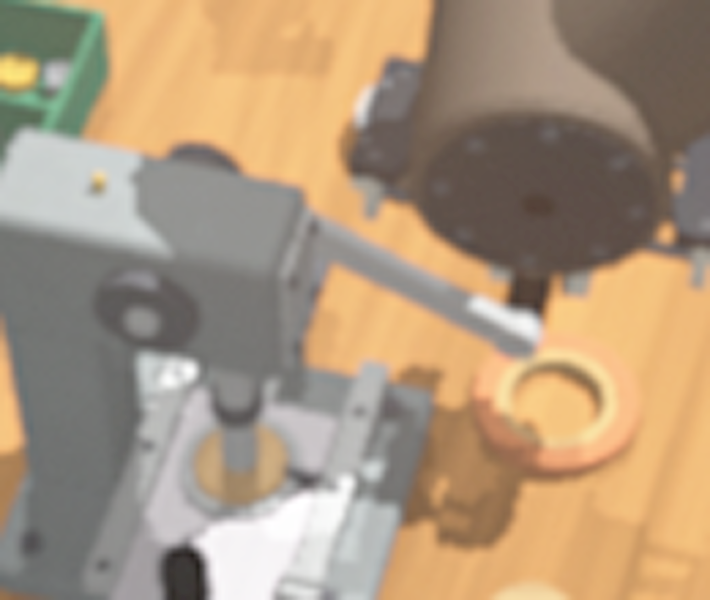

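```bash
python3 -m crank '[{"dx":0,"dy":0,"dz":-0.3,"wx":0,"wy":0,"wz":0},{"dx":0,"dy":0.1,"dz":-0.8,"wx":0,"wy":0,"wz":0},{"dx":0,"dy":0.3,"dz":-1.3,"wx":0,"wy":0,"wz":0},{"dx":0,"dy":0.5,"dz":-1.9,"wx":0,"wy":0,"wz":0},{"dx":0,"dy":0.7,"dz":-2.5,"wx":0,"wy":0,"wz":0},{"dx":0,"dy":0.9,"dz":-3.1,"wx":0,"wy":0,"wz":0},{"dx":0,"dy":1.05,"dz":-3.7,"wx":0,"wy":0,"wz":0},{"dx":0,"dy":1.15,"dz":-4.3,"wx":0,"wy":0,"wz":0},{"dx":0,"dy":1.25,"dz":-4.9,"wx":0,"wy":0,"wz":0},{"dx":0,"dy":1.35,"dz":-5.5,"wx":0,"wy":0,"wz":0}]' 0 60
python3 - <<'E'
from h import *
P=(.6441,.0401,.0561)
arm.grab_frame('side');print([(np.round(r['centre'],4),round(r['confidence'],2)) for r in arm.mark_of('side','lever_grip')[:1]])
E
```

```text
t: 26.5
eef_pos: [0.5016, -0.0883, 0.1193]
ee_rot: [3.14, -0.0, -1.517]
force: [1.9, -2.2, -0.7]
width: 0.0227
gripper_force: 60.0
[(array([ 0.5031, -0.0867,  0.1891]), 0.57)]
```

```bash
python3 -m crank '[{"dx":0,"dy":0.1,"dz":-0.7,"wx":0,"wy":0,"wz":0},{"dx":0,"dy":0.1,"dz":-1.3,"wx":0,"wy":0,"wz":0},{"dx":0,"dy":0.15,"dz":-2,"wx":0,"wy":0,"wz":0},{"dx":0,"dy":0.15,"dz":-2.7,"wx":0,"wy":0,"wz":0},{"dx":0,"dy":0.1,"dz":-3.4,"wx":0,"wy":0,"wz":0},{"dx":0,"dy":0.1,"dz":-4.1,"wx":0,"wy":0,"wz":0},{"dx":0,"dy":0,"dz":-4.8,"wx":0,"wy":0,"wz":0},{"dx":0,"dy":-0.1,"dz":-5.5,"wx":0,"wy":0,"wz":0},{"dx":0,"dy":-0.25,"dz":-6.1,"wx":0,"wy":0,"wz":0},{"dx":0,"dy":-0.4,"dz":-6.8,"wx":0,"wy":0,"wz":0}]' 0 60
python3 -m crank '[{"dx":0,"dy":-0.15,"dz":-0.6,"wx":0,"wy":0,"wz":0},{"dx":0,"dy":-0.3,"dz":-1.2,"wx":0,"wy":0,"wz":0},{"dx":0,"dy":-0.5,"dz":-1.8,"wx":0,"wy":0,"wz":0},{"dx":0,"dy":-0.75,"dz":-2.4,"wx":0,"wy":0,"wz":0},{"dx":0,"dy":-1,"dz":-2.9,"wx":0,"wy":0,"wz":0},{"dx":0,"dy":-1.3,"dz":-3.5,"wx":0,"wy":0,"wz":0},{"dx":0,"dy":-1.6,"dz":-4.1,"wx":0,"wy":0,"wz":0},{"dx":0,"dy":-1.9,"dz":-4.6,"wx":0,"wy":0,"wz":0},{"dx":0,"dy":-2.2,"dz":-5.1,"wx":0,"wy":0,"wz":0},{"dx":0,"dy":-2.5,"dz":-5.6,"wx":0,"wy":0,"wz":0}]' 0 60
python3 - <<'E'
from h import *
arm.grab_frame('side');print([(np.round(r['centre'],4),round(r['confidence'],2)) for r in arm.mark_of('side','lever_grip')[:1]])
E
```

```text
t: 27.85
eef_pos: [0.5026, -0.0883, 0.1864]
ee_rot: [3.134, 0.0, -1.518]
force: [-12.7, -2.0, 1.3]
width: 0.0224
gripper_force: 60.0
t: 29.1
eef_pos: [0.5215, -0.0872, 0.2426]
ee_rot: [3.123, 0.001, -1.518]
force: [-37.5, 3.8, 17.3]
width: 0.0225
gripper_force: 60.0
[(array([ 0.5209, -0.0842,  0.3036]), 0.83)]
```

```bash
python3 -m crank '[{"dx":0,"dy":0,"dz":-0.5,"wx":0,"wy":0,"wz":0},{"dx":0,"dy":-0.1,"dz":-0.9,"wx":0,"wy":0,"wz":0},{"dx":0,"dy":-0.2,"dz":-1.3,"wx":0,"wy":0,"wz":0},{"dx":0,"dy":-0.4,"dz":-1.7,"wx":0,"wy":0,"wz":0},{"dx":0,"dy":-0.6,"dz":-2.1,"wx":0,"wy":0,"wz":0},{"dx":0,"dy":-0.8,"dz":-2.4,"wx":0,"wy":0,"wz":0},{"dx":0,"dy":-0.9,"dz":-2.7,"wx":0,"wy":0,"wz":0},{"dx":0,"dy":-1,"dz":-2.9,"wx":0,"wy":0,"wz":0},{"dx":0,"dy":-1,"dz":-3,"wx":0,"wy":0,"wz":0},{"dx":0,"dy":-1,"dz":-3,"wx":0,"wy":0,"wz":0}]' 0 60
python3 - <<'E'
from h import *
arm.grab_frame('side');print([(np.round(r['centre'],4),round(r['confidence'],2)) for r in arm.mark_of('side','lever_grip')[:1]])
E
```

```text
t: 30.45
eef_pos: [0.5416, -0.0859, 0.2732]
ee_rot: [3.141, 0.0, -1.517]
force: [-2.3, -2.1, -3.1]
width: 0.0226
gripper_force: 60.0
[(array([ 0.5413, -0.0829,  0.3317]), 0.85)]
```

```bash
python3 -m crank '[{"dx":0,"dy":0,"dz":-0.2,"wx":0,"wy":0,"wz":0},{"dx":0,"dy":0,"dz":-0.2,"wx":0,"wy":0,"wz":0},{"dx":0,"dy":0,"dz":-0.2,"wx":0,"wy":0,"wz":0},{"dx":0,"dy":0,"dz":-0.2,"wx":0,"wy":0,"wz":0},{"dx":0,"dy":0,"dz":-0.2,"wx":0,"wy":0,"wz":0},{"dx":0,"dy":0,"dz":-1,"wx":0,"wy":0,"wz":0},{"dx":0,"dy":0,"dz":-3,"wx":0,"wy":0,"wz":0},{"dx":0,"dy":0,"dz":-6,"wx":0,"wy":0,"wz":0},{"dx":0,"dy":0,"dz":-9,"wx":0,"wy":0,"wz":0},{"dx":0,"dy":0,"dz":-10,"wx":0,"wy":0,"wz":0}]' 8.7 60
cat >> h.py <<'E'
P=(.6441,.0401,.0561)
def knobrel(up,back=.047,tilt=-15,y=90):
    s=arm.get_state();R0=R.from_euler('xyz',s['ee_rot'])
    R1=R.from_euler('z',P[2])*R.from_euler('x',tilt,degrees=True)*R.from_euler('xyz',(np.pi,0,-np.pi/2))
    z=R1.apply([0,0,1]);p=W(P,(0,y,73))+z*back-z*up
    print('target',p,'d cm',np.round(R0.inv().apply(p-s['eef_pos'])*100,2),'w',np.round((R0.inv()*R1).as_rotvec(degrees=True),1))
E
python3 - <<'E'
from h import *
knobrel(.30);knobrel(.1)
E
```

```text
t: 31.8
eef_pos: [0.5423, -0.0861, 0.3759]
ee_rot: [-3.138, -0.0, -1.517]
force: [0.1, 0.3, -0.3]
width: 0.087
gripper_force: 0.0
target [0.63538208 0.19533662 0.31737923] d cm [-27.61 -10.78   5.89] w [-0.2 15.  -0.2]
target [0.6382845  0.14365424 0.12419407] d cm [-22.43 -10.72  25.21] w [-0.2 15.  -0.2]
```

```bash
python3 -m crank '[{"dx":-4.5,"dy":-1.8,"dz":0,"wx":0,"wy":1,"wz":0},{"dx":-9.5,"dy":-3.7,"dz":0,"wx":0,"wy":3,"wz":0},{"dx":-14.5,"dy":-5.7,"dz":0,"wx":0,"wy":6,"wz":0},{"dx":-20,"dy":-7.8,"dz":0,"wx":0,"wy":9,"wz":0},{"dx":-25,"dy":-9.7,"dz":1,"wx":0,"wy":12,"wz":0},{"dx":-27.6,"dy":-10.8,"dz":4,"wx":0,"wy":15,"wz":0},{"dx":-27.6,"dy":-10.8,"dz":5.9,"wx":0,"wy":15,"wz":0},{"dx":-26.5,"dy":-10.8,"dz":10,"wx":0,"wy":15,"wz":0},{"dx":-25,"dy":-10.8,"dz":15.5,"wx":0,"wy":15,"wz":0},{"dx":-23.8,"dy":-10.8,"dz":20,"wx":0,"wy":15,"wz":0}]' 5 40
python3 - <<'E'
from h import *
a=save('wrist','w8');k=arm.calibration('wrist')
knobrel(0)
print([(c,np.round(r['centre'],4),round(r['confidence'],2)) for c in ['wrist'] for q in['knob','pointer'] for r in arm.mark_of(c,q)[:2]], W(P,(0,90,73)))
arm.grab_frame('side');print([(q,np.round(r['centre'],4),round(r['confidence'],2)) for q in['knob','pointer','mark'] for r in arm.mark_of('side',q)[:2]])
I=a[:,:,::-1].copy()
for p,c in((W(P,(0,90,90)),(0,0,255)),(W(P,(-45,0,52)),(0,255,0)),(W(P,(-51,61.7,52)),(255,0,0))):
    cv2.circle(I,tuple(proj('wrist',p).astype(int)),3,c,1)
cv2.imwrite('pics/x8.png',I)
E
```

```text
t: 33.05
eef_pos: [0.6359, 0.1567, 0.1709]
ee_rot: [3.14, -0.262, -1.517]
force: [1.1, -0.4, -0.8]
width: 0.0499
gripper_force: 0.0
target [0.63973572 0.11781305 0.02760149] d cm [-0.04 -0.65 14.17] w [ 0.6 -0.2 -0.1]
[('wrist', array([0.6381, 0.1277, 0.0758]), 0.88), ('wrist', array([0.6442, 0.0364, 0.0432]), 0.38), ('wrist', array([0.5984, 0.0391, 0.0474]), 0.73)] [0.63905365 0.12995841 0.073     ]
[]
```

View pics/x8.png

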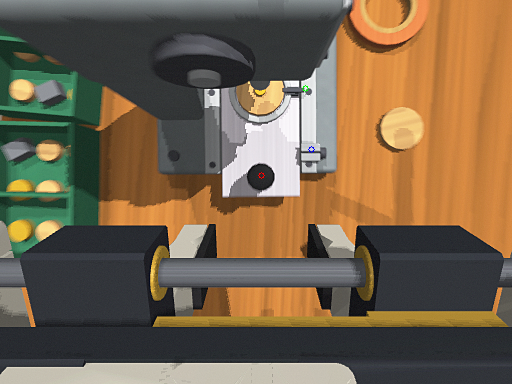

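```bash
python3 -m crank '[{"dx":0,"dy":-0.3,"dz":3,"wx":0,"wy":0,"wz":0},{"dx":0,"dy":-0.6,"dz":6.5,"wx":0,"wy":0,"wz":0},{"dx":0,"dy":-0.6,"dz":9.5,"wx":0,"wy":0,"wz":0},{"dx":0,"dy":-0.6,"dz":11.5,"wx":0,"wy":0,"wz":0},{"dx":0,"dy":-0.6,"dz":12.7,"wx":0,"wy":0,"wz":0},{"dx":0,"dy":-0.6,"dz":13.3,"wx":0,"wy":0,"wz":0},{"dx":0,"dy":-0.6,"dz":13.8,"wx":0,"wy":0,"wz":0},{"dx":0,"dy":-0.6,"dz":14.2,"wx":0,"wy":0,"wz":0},{"dx":0,"dy":-0.6,"dz":14.2,"wx":0,"wy":0,"wz":0},{"dx":0,"dy":-0.6,"dz":14.2,"wx":0,"wy":0,"wz":0}]' 5 60
python3 - <<'E'
from h import *
knobrel(0)
im=cv2.imread('pics/w8.png',0).astype(int)
print(im[138:162,300:326])
E
```

```text
t: 34.65
eef_pos: [0.6449, 0.1212, 0.0365]
ee_rot: [-3.141, -0.262, -1.517]
force: [-0.2, -0.4, -0.0]
width: 0.0498
gripper_force: 0.0
target [0.63973572 0.11781305 0.02760149] d cm [0.07 0.54 0.94] w [ 0.   0.  -0.1]
[[ 51 134 244 229 227 225 224 226 229 228 226 224 229 230 236 238 153 161
  161 163 163 163 162 162 163 162]
 [ 50 132 245 230 228 227 226 228 230 228 227 225 229 230 235 238 154 163
  167 164 163 163 163 162 166 165]
 [ 51 118 238 226 225 223 222 224 232 231 228 225 232 231 236 239 154 163
  164 164 164 163 166 161 163 165]
 [ 51 103 209 200 196 197 194 197 212 212 207 204 211 226 236 239 154 162
  163 165 164 166 164 164 169 166]
 [ 52 104 212 202 200 199 198 200 204 202 199 197 199 223 239 237 151 160
  163 162 163 165 166 167 166 164]
 [ 52 134 193 186 187 189 184 190 194 192 187 184 189 186 208 218 178 192
  199 153 164 164 167 166 166 164]
 [ 51 177 214 206 202 203 204 201 206 208 207 208 209 209 209 207 210 212
  234 240 163 165 164 165 166 165]
 [ 51 164 209 202 201 201 201 202 201 204 203 203 204 203 205 206 203 205
  207 218 173 165 166 167 168 168]
 [ 49 162 
[... 1034 characters left out ...]
07 209 207
  214 215 107  60  65  70  76  73]
 [ 54 167 214 206 205 204 204 205 205 203 205 204 205 205 206 204 207 207
  212 211 106  52  55  60  59  69]
 [ 54 166 214 204 205 205 204 206 204 205 205 203 206 206 204 205 207 205
  213 209  96  35  42  43  41  73]
 [ 54 167 218 209 207 206 208 208 205 206 206 206 206 207 206 204 206 206
  211 210  94  27  53  98  93  98]
 [ 55 166 218 211 208 209 209 209 209 209 209 206 206 205 207 204 208 205
  209 210 101  86  91 120 141 137]
 [ 61  97 163 155 155 155 158 158 157 157 156 155 154 153 155 154 152 151
  148 161 140 115 138 152 147 145]
 [ 64  64  93  84  84  78  61  56  56  55  53  63  89  87  86  78  59  59
   99 125 129 147 148 147 146 146]]
```

```bash
python3 -m crank '[{"dx":0.1,"dy":0.3,"dz":0.3,"wx":0,"wy":0,"wz":0},{"dx":0.1,"dy":0.55,"dz":0.5,"wx":0,"wy":0,"wz":0},{"dx":0.1,"dy":0.55,"dz":0.7,"wx":0,"wy":0,"wz":0},{"dx":0.1,"dy":0.55,"dz":0.9,"wx":0,"wy":0,"wz":0},{"dx":0.1,"dy":0.55,"dz":0.9,"wx":0,"wy":0,"wz":0},{"dx":0.1,"dy":0.55,"dz":0.9,"wx":0,"wy":0,"wz":0},{"dx":0.1,"dy":0.55,"dz":0.9,"wx":0,"wy":0,"wz":0},{"dx":0.1,"dy":0.55,"dz":0.9,"wx":0,"wy":0,"wz":0},{"dx":0.1,"dy":0.55,"dz":0.9,"wx":0,"wy":0,"wz":0},{"dx":0.1,"dy":0.55,"dz":0.9,"wx":0,"wy":0,"wz":0}]' 5 60
python3 -m crank '[{"dx":0,"dy":0,"dz":0,"wx":0,"wy":0,"wz":0},{"dx":0,"dy":0,"dz":0,"wx":0,"wy":0,"wz":0},{"dx":0,"dy":0,"dz":0,"wx":0,"wy":0,"wz":0},{"dx":0,"dy":0,"dz":0,"wx":0,"wy":0,"wz":0},{"dx":0,"dy":0,"dz":0,"wx":0,"wy":0,"wz":0},{"dx":0,"dy":0,"dz":0,"wx":0,"wy":0,"wz":0},{"dx":0,"dy":0,"dz":0,"wx":0,"wy":0,"wz":0},{"dx":0,"dy":0,"dz":0,"wx":0,"wy":0,"wz":0},{"dx":0,"dy":0,"dz":0,"wx":0,"wy":0,"wz":0},{"dx":0,"dy":0,"dz":0,"wx":0,"wy":0,"wz":0}]' 0 60
cat >> h.py <<'E'
def rect(c,n,x0=-75,x1=-25,y0=-20,y1=100,z=52,s=10):
    """rectify plane z=52 to press x (cols) / y (rows), s px per mm"""
    I=arm.grab_frame(c)
    src=np.float32([proj(c,W(P,(x,y,z))) for x,y in((x0,y0),(x1,y0),(x1,y1),(x0,y1))])
    dst=np.float32([(0,0),((x1-x0)*s,0),((x1-x0)*s,(y1-y0)*s),(0,(y1-y0)*s)])
    J=cv2.warpPerspective(I,cv2.getPerspectiveTransform(src,dst),((x1-x0)*s,(y1-y0)*s),flags=cv2.INTER_LINEAR)
    np.save(n,J);return J
E
python3 - <<'E'
from h import *
knobrel(0)
s=arm.get_state();print(s['force'])
J=rect('wrist','r0.npy').mean(2)
for x0,x1 in((-62,-56),(-52,-47),(-44,-41)):
    a=J[:,(x0+75)*10:(x1+75)*10].mean(1).reshape(120,10).mean(1).astype(int);print(x0,a)
J=rect('side','r0s.npy').mean(2)
for x0,x1 in((-57,-48),(-44,-38)):
    a=J[:,(x0+75)*10:(x1+75)*10].mean(1).reshape(120,10).mean(1).astype(int);print('s',x0,a)
E
```

```text
t: 35.9
eef_pos: [0.6394, 0.1175, 0.0278]
ee_rot: [3.142, -0.262, -1.517]
force: [-0.3, 0.1, -0.7]
width: 0.0503
gripper_force: 0.0
t: 37.15
eef_pos: [0.6391, 0.1175, 0.0278]
ee_rot: [3.141, -0.262, -1.517]
force: [-5.2, 1.6, 2.1]
width: 0.0248
gripper_force: 60.0
target [0.63973572 0.11781305 0.02760149] d cm [-0.04 -0.06  0.01] w [ 0.1 -0.  -0.1]
[-5.24374748  1.55909786  2.1260052 ]
-62 [173 173 172 171 171 171 170 171 172 172 173 174 174 174 174 174 173 173
 172 172 172 172 172 173 173 174 174 174 174 173 173 172 172 170 170 170
 171 171 172 172 172 172 172 173 173 173 173 173 173 173 173 173 173 173
 173 173 173 173 173 173 174 173 173 173 173 172 172 173 174 174 174 175
 178 176 171 219 206 203 203 208 210 210  88  34 124 209 203 201 201 200
 200 186 124 140 157 156 156 147 104  36  38  38  38  39  38  38  38  38
  38  38  39  39  39  38  46  55  54  54  52  49]
-52 [229 229 229 229 229 229 229 229 229 229 229 229 229 229 229 230 230 230
 156 110 109 109 108 107 126 222 230 229 229 229 229 229 229 229 229 228
 229 229 228 228 228 228 228 228 228 228 228 227 228 227 228 228 227 
[... 1052 characters left out ...]
64  63  63
  63  63  63  63  62  62  62  62  62  62  61  61  61  61  61  60  60  60
  60  60  60  60  60  59  59  59  59  59  59  59  58  58  58  58  58  58
  58  58  58  58  58  58  58  58  58  58  58  58]
s -44 [250 250 251 251 251 251 251 251 251 251 251 251 252 252 252 251 247 242
 233 211 183 153 129 112  96  84  84  90  98 111 129 150 170 182 190 196
 193 184 175 172 181 196 211 223 231 238 242 243 243 242 238 235 231 224
 211 198 185 166 141 117 100  88  77  68  67  67  66  66  66  66  66  66
  66  66  66  65  65  65  65  65  64  64  64  63  63  63  63  63  62  62
  62  62  62  62  61  61  61  61  61  61  61  60  59  59  59  59  59  59
  58  58  58  58  58  58  58  58  58  58  57  57]
```

```bash
python3 - <<'E'
from h import *
s=arm.get_state();R0=R.from_euler('xyz',s['ee_rot']);print(R0.inv().apply([-np.sin(P[2]),np.cos(P[2]),0])*6.35)
E
python3 -m crank '[{"dx":-0.3,"dy":0,"dz":-0.08,"wx":0,"wy":0,"wz":0},{"dx":-0.8,"dy":0,"dz":-0.21,"wx":0,"wy":0,"wz":0},{"dx":-1.4,"dy":0,"dz":-0.38,"wx":0,"wy":0,"wz":0},{"dx":-2,"dy":0,"dz":-0.54,"wx":0,"wy":0,"wz":0},{"dx":-2.6,"dy":0,"dz":-0.7,"wx":0,"wy":0,"wz":0},{"dx":-3.2,"dy":0,"dz":-0.86,"wx":0,"wy":0,"wz":0},{"dx":-3.8,"dy":0,"dz":-1.02,"wx":0,"wy":0,"wz":0},{"dx":-4.3,"dy":0,"dz":-1.15,"wx":0,"wy":0,"wz":0},{"dx":-4.6,"dy":0,"dz":-1.23,"wx":0,"wy":0,"wz":0},{"dx":-4.8,"dy":0,"dz":-1.29,"wx":0,"wy":0,"wz":0}]' 0 60
cat >> h.py <<'E'
def look(c='wrist'):
    s=arm.get_state();print('eef',s['eef_pos'].round(4),'F',np.round(s['force'],1))
    J=rect(c,'r.npy').mean(2)
    for x0,x1 in((-62,-56),(-44,-41)):
        a=J[:,(x0+75)*10:(x1+75)*10].mean(1).reshape(120,10).mean(1).astype(int);print(x0,a[50:100])
    for q in('pointer','mark','knob'):
        r=arm.mark_of(c,q)[:1]
        for r in r:
            d=r['centre'][:2]-np.array(P[:2]);print(q,'press xy',(R.from_euler('z',-P[2]).apply([*d,0])[:2]*1e3).round(1),round(r['confidence'],2))
E
python3 -c "
from h import *
look()"
```

```text
[-6.13339969  0.01667456 -1.64427194]
t: 38.5
eef_pos: [0.636, 0.165, 0.0278]
ee_rot: [3.139, -0.265, -1.518]
force: [-1.3, -7.8, 2.4]
width: 0.025
gripper_force: 60.0
eef [0.636  0.165  0.0278] F [-1.3 -7.8  2.4]
-62 [166 166 166 167 167 167 167 167 167 167 167 167 167 166 168 168 168 168
 168 168 171 171 171 171 167 209 216 211 209 213 216 221 149  44  86 209
 211 210 209 209 209 208 120  81 106 123 153 152 152 152]
-44 [167 167 166 165 165 165 164 162 163 163 162 161 161 160 163 111  90  91
  90  49 140 132 137 139 138 127 123 121 121 123 126 128 106  58  70 121
 124 123 123 123 123 123  92  73  83 119 135 133 133 132]
mark press xy [-42.8  67. ] 0.84
knob press xy [  1.4 132.3] 0.85
```

```bash
python3 -m crank '[{"dx":-0.3,"dy":0,"dz":-0.08,"wx":0,"wy":0,"wz":0},{"dx":-0.7,"dy":0,"dz":-0.19,"wx":0,"wy":0,"wz":0},{"dx":-1.1,"dy":0,"dz":-0.29,"wx":0,"wy":0,"wz":0},{"dx":-1.4,"dy":0,"dz":-0.37,"wx":0,"wy":0,"wz":0},{"dx":-1.57,"dy":0,"dz":-0.42,"wx":0,"wy":0,"wz":0},{"dx":-1.57,"dy":0,"dz":-0.42,"wx":0,"wy":0,"wz":0},{"dx":-1.57,"dy":0,"dz":-0.42,"wx":0,"wy":0,"wz":0},{"dx":-1.57,"dy":0,"dz":-0.42,"wx":0,"wy":0,"wz":0},{"dx":-1.57,"dy":0,"dz":-0.42,"wx":0,"wy":0,"wz":0},{"dx":-1.57,"dy":0,"dz":-0.42,"wx":0,"wy":0,"wz":0}]' 0 60
python3 - <<'E'
from h import *
look()
J=np.load('r.npy').mean(2)
B=J[760:900].reshape(28,5,500)[:,:,130:400].mean(1).reshape(28,27,10).mean(2).astype(int)
print('cols x -62..-36, rows y 56 step .5');print(B[:, :])
E
```

```text
t: 39.95
eef_pos: [0.635, 0.1808, 0.0278]
ee_rot: [3.139, -0.265, -1.518]
force: [-2.6, -8.6, 3.6]
width: 0.025
gripper_force: 60.0
eef [0.635  0.1808 0.0278] F [-2.6 -8.6  3.6]
-62 [170 170 170 170 170 170 171 171 171 172 171 169 169 169 170 170 170 170
 171 171 170 170 170 169 180 216 207 205 204 210 213 212  95  43 125 216
 210 210 210 210 212 191  90  69  62  92 121 156 155 155]
-44 [163 163 162 162 163 163 162 162 162 161 161 161 161 160 160 159 159 159
 159 158 159 158 159 149 132 126 119 117 116 119 118 109  72  65  79 111
 121 120 119 119 120 116  79  69  81  91 135 132 132 131]
pointer press xy [-48.5  67.6] 0.77
mark press xy [-42.6  64.5] 0.66
knob press xy [ -2.8 148.9] 0.64
cols x -62..-36, rows y 56 step .5
[[213 206 206 208 207 205 206 205 203 202 202 201 201 200 199 198 198 198
  189 103  67  77 197 228 225 222 221]
 [212 207 206 206 204 203 203 203 201 200 200 198 198 198 197 195 194 195
  186 102  67  77 198 228 225 222 221]
 [212 206 205 204 203 203 201 201 200 199 198 197 197 196 195 194 193 193
  185 102  66  78 201 228 225 222 221]
 [209 205 204 203 201 201 200 
[... 2095 characters left out ...]
  99  99  98  97  94]
 [211 213 211 210 208 208 208 208 207 206 206 205 206 206 204 203 203 204
  191 101  67  64  89  89  90  87  86]
 [211 213 211 210 209 209 208 208 207 206 206 206 205 204 203 203 203 203
  191 100  68  64  58  56  58  57  56]
 [212 213 210 209 208 208 208 208 206 206 206 205 204 203 203 203 203 203
  190  99  68  68  45  28  29  30  30]
 [211 212 211 209 209 209 208 208 208 207 206 206 204 205 204 203 204 203
  190  99  68  71  67  27  28  28  26]
 [212 212 211 209 209 209 209 208 208 208 205 206 205 205 204 203 201 202
  190  99  67  71  86  34  32  32  33]
 [212 212 210 209 209 209 209 208 208 207 206 205 206 204 203 204 203 203
  190 100  67  70 101  93  92  91  91]]
```

```bash
python3 - <<'E'
from h import *
T=arm.calibration('wrist')['world_from_camera'];d=T[:3,3]-np.array([*P[:2],0]);print('cam press',R.from_euler('z',-P[2]).apply(d)*1e3,arm.get_state()['t'])
k=arm.calibration('wrist');print(k['fx'])
I=arm.grab_frame('wrist').mean(2).astype(int);u=proj('wrist',W(P,(-42,63,52))).round().astype(int);print(u, proj('wrist',W(P,(-42,64,52)))-proj('wrist',W(P,(-42,63,52))))
print(I[u[1]-10:u[1]+12,u[0]-11:u[0]+17])
E
```

```text
cam press [ -1.10717936 118.1042738  229.92977696] 40.15
314.1872951007924
[333  85] [-2.44636485e-04  1.78488567e+00]
[[221 224 224 225 227 229 231 179  61  71  66  58 109 175 197 195 193 193
  194 194 193 194 194 193 196 195 197 197]
 [222 223 224 225 227 229 232 180  59  66  67  60 108 172 198 194 195 192
  195 194 195 195 196 195 196 196 196 195]
 [223 225 227 228 230 232 234 183  60  64  68  63 105 175 201 196 196 197
  197 197 196 198 197 196 201 201 201 202]
 [232 233 237 236 239 240 241 155  63  66  68  58 110 181 202 203 199 199
  200 199 203 201 201 201 201 203 204 204]
 [153 156 156 157 160 160 160 126  60  64  66  59 113 182 207 204 200 200
  203 203 204 203 204 205 206 207 206 207]
 [ 75  75  77  77  76  77  80  85  72  66  67  58 112 183 212 202 203 204
  204 206 206 205 205 204 206 208 209 207]
 [ 89  86  90  86  89  89  88  91  87  88  89  84  94  95 214 206 239 234
  208 207 208 209 210 209 209 211 208 211]
 [ 91  90  91  90  90  89  89  90  90  88  91  88  83  67 239 226 199 235
  225 211 213 213 213 214 214 213 214 216]
 [ 91  88  90  89  90  88  90  90  91  90  90
[... 893 characters left out ...]
 96  98  98 103 100 101 100 103  86  75  72  61 109 179 209 205 202 204
  203 205 206 205 208 205 206 206 209 208]
 [ 96  95  95  97  98  97 100  99  49  68  70  60 108 177 210 203 203 204
  203 205 205 204 205 205 207 207 206 205]
 [ 60  63  61  62  63  61  58  60  60  71  71  60 106 174 206 202 202 202
  204 204 203 204 203 205 206 204 204 207]
 [ 31  26  27  26  30  21  21  57  68  72  68  63 103 177 209 203 204 203
  202 205 203 205 205 202 205 204 206 205]
 [ 25  29  27  26  29  22  50 104  68  71  70  64 105 175 210 203 203 203
  204 204 203 205 204 205 205 203 206 206]
 [ 33  28  30  30  29  27  95  98  65  71  68  61 103 175 209 204 202 204
  204 204 205 205 205 204 205 205 207 205]]
```

```bash
python3 -m crank '[{"dx":-0.07,"dy":0,"dz":-0.02,"wx":0,"wy":0,"wz":0},{"dx":-0.07,"dy":0,"dz":-0.02,"wx":0,"wy":0,"wz":0},{"dx":-0.07,"dy":0,"dz":-0.02,"wx":0,"wy":0,"wz":0},{"dx":-0.07,"dy":0,"dz":-0.02,"wx":0,"wy":0,"wz":0},{"dx":-0.07,"dy":0,"dz":-0.02,"wx":0,"wy":0,"wz":0},{"dx":-0.07,"dy":0,"dz":-0.02,"wx":0,"wy":0,"wz":0},{"dx":-0.07,"dy":0,"dz":-0.02,"wx":0,"wy":0,"wz":0},{"dx":-0.07,"dy":0,"dz":-0.02,"wx":0,"wy":0,"wz":0},{"dx":-0.07,"dy":0,"dz":-0.02,"wx":0,"wy":0,"wz":0},{"dx":-0.07,"dy":0,"dz":-0.02,"wx":0,"wy":0,"wz":0}]' 0 60
python3 - <<'E'
from h import *
I=arm.grab_frame('wrist').mean(2).astype(int);u=proj('wrist',W(P,(-42,63,52))).round().astype(int);print(u)
print(I[u[1]-8:u[1]+9,u[0]-7:u[0]+14])
for c in('side','top','wrist'):
    if c!='wrist':arm.grab_frame(c)
    for q in('disc','nest','lever_grip'):
        print(c,q,[(np.round(r['centre'],3),round(r['confidence'],2)) for r in arm.mark_of(c,q)[:1]])
print('nest expect',W(P,(0,63.6,42)))
E
```

```text
t: 41.45
eef_pos: [0.635, 0.1814, 0.0278]
ee_rot: [3.139, -0.265, -1.518]
force: [-1.6, -8.9, 3.3]
width: 0.025
gripper_force: 60.0
[333  84]
[[227 230 239 110  59  65  66  59 108 179 199 197 195 194 198 197 198 201
  200 198 201]
 [229 234 239 111  61  66  69  57 113 182 205 202 199 199 200 199 202 201
  201 204 200]
 [239 241 248 119  62  67  67  59 112 184 206 204 203 203 202 204 203 205
  205 205 204]
 [158 159 163  87  64  65  67  56 118 185 209 204 202 204 205 204 204 207
  204 205 206]
 [ 78  76  81  88  72  68  67  63 118 190 214 209 208 208 208 208 208 208
  209 209 211]
 [ 89  88  88  90  87  88  88  84  92 100 216 214 212 212 213 210 214 212
  213 215 214]
 [ 86  88  89  91  90  91  90  90  75  66 178 175 172 174 171 172 174 176
  172 177 172]
 [ 91  88  88  87  89  90  89  95  41  39  30  27  27  26  27  26  26  24
   26  26  27]
 [ 91  89  90  88  90  88  91  97  42  45  45  44  44  43  42  43  44  43
   44  42  40]
 [ 88  87  88  90  90  88  89  96  41  44  39  39  41  41  41  41  42  39
   40  42  42]
 [ 89  89  88  90  92  92  92  94  33  26  45  39  87  87  87  85  8
[... 255 characters left out ...]
2 202 201 202 204
  207 206 205]
 [ 47  45  46  42  64  76  73  64 111 180 209 206 202 204 205 206 205 204
  206 205 204]
 [ 45  43  42  43  66  72  70  64 110 180 208 205 201 203 204 202 202 205
  203 204 205]
 [ 42  44  45  39  61  72  70  62 109 180 207 204 203 202 204 203 202 203
  202 205 202]]
side disc [(array([0.645, 0.103, 0.039]), 0.61)]
side nest [(array([0.634, 0.105, 0.041]), 0.57)]
side lever_grip []
top disc [(array([0.642, 0.102, 0.044]), 0.42)]
top nest [(array([0.642, 0.107, 0.044]), 0.66)]
top lever_grip [(array([ 0.541, -0.08 ,  0.329]), 0.92)]
wrist disc [(array([0.642, 0.103, 0.043]), 0.8)]
wrist nest []
wrist lever_grip []
nest expect [0.64053391 0.10359994 0.042     ]
```

```bash
python3 -c "
from station import arm
print(arm.job_done())"
```

```text
the job is handed in; nothing more can be done
None
```

The job is handed in at about 42 s: the lever went down to a hard stop and was eased back fully up before I let go, the slide is held with its pointer on the line to within about 0.1 mm in the wrist picture, and the disc is in its nest. I inferred that the stud is home from the hard stop rather than seeing it, and pressing there took the wrist force to 61 N (limit 120 N), with no way to tell whether part of that went through the gripper's body (limit 40 N).

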